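# Seal the square sweets tub in the packing room

### The job

The lid of the large square tub has popped up at its corners. Press all four corners down until the lid's seal is fully home all round. Leave the tub standing where it is and let go.

Things in the scene. Friction and masses are not known exactly. Their poses are not given: they have to be found in the camera images.
- tub: Large square tub, grey, 166 mm square, 1.5 to 3.1 kg, loose on the table, with a white lid 180 mm square (bystanders: a round tub, jars). Origin: centre of its underside; z up, x and y parallel to the lid's sides. The lid's flat middle is 105 mm above the origin. Its four triangular corner flaps are creased along lines 66 mm from the lid's centre; their tips lie 127 mm from it on the diagonals.
- corner_pp (a joint): Lid flap at the tub's +x +y corner: its upward angle (rad), 0 = home, level with the lid's middle; starts 0.15 to 0.25. Press pad 24 mm across at (+72, +72) mm in the tub's frame, its top 107 mm above the tub's origin when home, up to 9 mm more when up. It moves at about 6 N on the pad, stops firmly when home and stays where it is left.
- corner_np (a joint): Lid flap at the tub's -x +y corner: its upward angle (rad), 0 = home, level with the lid's middle; starts 0.15 to 0.25. Press pad 24 mm across at (-72, +72) mm in the tub's frame, its top 107 mm above the tub's origin when home, up to 9 mm more when up. It moves at about 6 N on the pad, stops firmly when home and stays where it is left.
- corner_nn (a joint): Lid flap at the tub's -x -y corner: its upward angle (rad), 0 = home, level with the lid's middle; starts 0.15 to 0.25. Press pad 24 mm across at (-72, -72) mm in the tub's frame, its top 107 mm above the tub's origin when home, up to 9 mm more when up. It moves at about 6 N on the pad, stops firmly when home and stays where it is left.
- corner_pn (a joint): Lid flap at the tub's +x -y corner: its upward angle (rad), 0 = home, level with the lid's middle; starts 0.15 to 0.25. Press pad 24 mm across at (+72, -72) mm in the tub's frame, its top 107 mm above the tub's origin when home, up to 9 mm more when up. It moves at about 6 N on the pad, stops firmly when home and stays where it is left.

How it is judged:
By the outcome, as a careful person would: the job done as asked, in the order asked, and still so for the second after the job is handed in, with the robot touching nothing.
It also fails if it takes over 38 s, if anything falls off the work surface, if the arm or the gripper's body presses on something with over 40 N, if the wrist force passes 120 N, or if a joint passes its speed limit or range.

### The arm

A 7-joint arm with a two-finger parallel gripper is mounted at the origin on the work surface. World frame = base frame: x ahead of the robot, y to its left, z up, the work surface at z = 0. Lengths are in m, angles in rad, forces in N, time in s.
With the tool pointing down it reaches from about 0.4 to 0.9 m from the base axis. Payload 5.5 kg.
Tool frame: the origin (TCP) lies midway between the tips of the shut fingers; the grasp point (between the pads) lies 19 mm behind it (manip.grip_depth is the distance from the TCP to the grasp point, in m); z points along the fingers, x is the direction in which the jaws open and shut, and the axes are right-handed (so a half turn about z gives the same grasp; the last joint's range is limited). The gripper opens to 92 mm and grips with 3 to 60 N. Pads are 19 mm wide; open, the fingers measure 130 mm over their backs; the gripper's body (75 mm by 190 mm) begins 47 mm behind the grasp point.
Start: joints at [1.607, 0.501, -0.427, 1.55, 0.221, 1.138, -0.21], TCP at [0.146, -0.633, 0.194] pointing down, gripper open.
Joint ranges: [-2.88, 2.88], [-0.31, 2.03], [-1.54, 1.56], [0.2, 2.42], [-1.41, 4.55], [0.19, 2.02], [-2.57, 2.57]. Speed limits (rad/s): [2.57, 2.57, 3.14, 3.14, 3.14, 3.14, 3.14].

### API

Orientations are given as a unit quaternion [x, y, z, w].
In Python, from bench import manip, effector, viewer gives the robot as it stands. Calls block until the motion is done:
- manip.move_pose(position, orientation): joint-space move of the TCP to a pose.
- manip.servo_line(position, ori=None, vel=0.15): straight line of the TCP; ori=None keeps the orientation; vel is the mean speed in m/s.
- manip.movej(angles): joint-space move.
- effector.open_jaws() and effector.close(f_grip=None): open the fingers fully, or close them until they stop; f_grip is the grip in N (None keeps the last).
- manip.sleep(seconds).
- manip.solve_ik(position, orientation): joint angles nearest the present ones, or None.
- viewer.get_image(name): name is "scene" or "side" or "wrist"; returns the picture (420x560x3 uint8, red, green, blue); there is no depth.
- viewer.get_calibration(name): a dict with "vfov" (degrees; the focal length in pixels is half the picture's height over the tangent of half this angle, whatever the lens; pixels are square), "cx", "cy" (the principal point, pixels), "eye" and "attitude" of the camera in the world. Camera axes: x right, y down, z forward; pixel columns grow to the right and rows downward; lengths in m; the calibration is good to about 2 mm. The wrist camera is an equidistant fisheye: a pixel r from the principal point sees the ray r / f radians off the axis. A picture is of the moment at which its call begins: read the wrist's pose just before it. get_calibration takes no time and is no camera call; for the wrist camera it gives the pose at the moment of the call.
A pose or a line that the arm cannot do raises manip.PlanningError and nothing moves.
- manip.hand_in(): hands the job in, once; it reports no verdict.
Readings, each from a call of its own:
- manip.current_clock(): time.
- manip.current_q(): joint angles.
- manip.current_joint_velocities(): joint speeds.
- manip.current_tau(): joint torques, N m.
- manip.current_tool_pos(): TCP position.
- manip.current_tcp_rot(): TCP orientation.
- manip.current_force(): force on the tool from outside, world axes, zero at the start.
- manip.current_wrist_torque(): the same for the moment, N m.
- manip.current_finger_gap(): finger opening in m.
Only numpy, scipy, OpenCV 4.12 (cv2) and the standard library are available. Lean on these libraries where they do the work, as an engineer would, in place of code of your own. Each camera call takes 0.05 s, during which the arm holds its last target. There are 200 camera calls.

## Working session

There is one attempt and no reset: what is moved stays moved. The work goes in short steps, each a Python script; the robot and the scene stay as the last script left them, time stands still between calls to the robot, and variables do not carry over. Pictures are saved under pics/ and viewed, about 8 in all and at most 12, crops included, and the job is handed in when it is done.

```bash
ls; mkdir -p pics
python3 - <<'E'
from bench import manip, effector, viewer
import cv2
for n in("scene","side"):
    im=viewer.get_image(n); cv2.imwrite(f"pics/{n}0.png",im[:,:,::-1]); c=viewer.get_calibration(n); print(n,c)
print(manip.current_clock(),manip.current_tcp_rot(),manip.current_tool_pos())
E
```

```text
pics
scene {'vfov': 42.37530456009435, 'cx': 285.52692210136394, 'cy': 207.16961641232334, 'eye': array([1.0619512 , 0.01575099, 0.84351735]), 'attitude': array([ 0.64771011,  0.7031525 , -0.2141994 , -0.20041655])}
side {'vfov': 54.34962048075448, 'cx': 277.3406000463616, 'cy': 207.16930085335318, 'eye': array([ 0.46043832, -0.42877198,  0.63074275]), 'attitude': array([ 0.93656377, -0.11959575,  0.03391716, -0.32771144])}
0.1 [ 7.82596533e-01 -6.22528641e-01 -6.55623159e-04 -5.72655905e-04] [ 0.1459852  -0.63269732  0.19320495]
```

View pics/scene0.png

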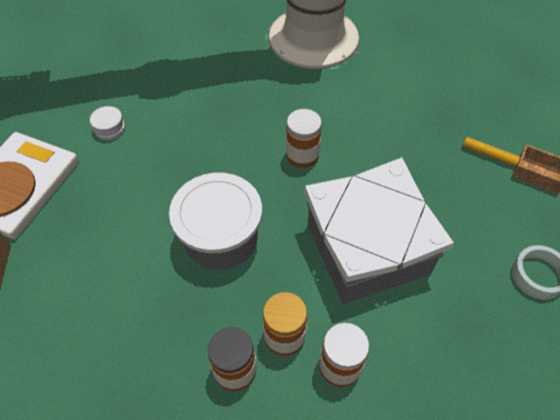

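View pics/side0.png

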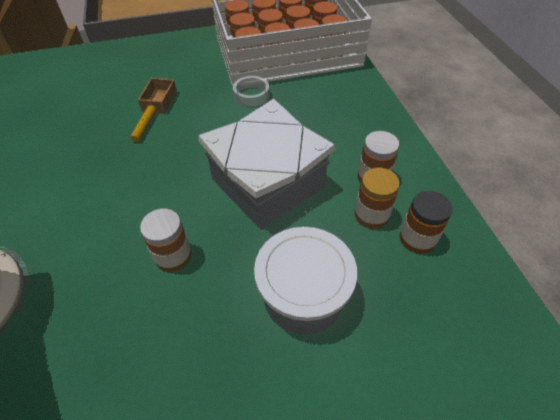

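The scene view shows the lid with pads near (396,171), (437,239), (352,264) and (319,195). The side view shows them near (272,109), (320,147), (257,182) and (212,139). I'll enlarge both to refine these.

Run:
```python
import cv2,numpy as np
a=cv2.imread("pics/scene0.png")[155:285,300:460]; b=cv2.imread("pics/side0.png")[95:225,190:350]
f=lambda i:cv2.createCLAHE(3,(2,2)).apply(cv2.resize(i.max(2),None,fx=2.5*1,fy=2.5,interpolation=cv2.INTER_CUBIC))
f=lambda i:np.clip((cv2.resize(i.min(2),(640,520)[:2] if 0 else (400,325),interpolation=cv2.INTER_CUBIC).astype(float)-130)*2.2,0,255).astype(np.uint8)
cv2.imwrite("pics/crop.png",np.hstack([f(a),f(b)]))
```

```text
(no output)
```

View pics/crop.png

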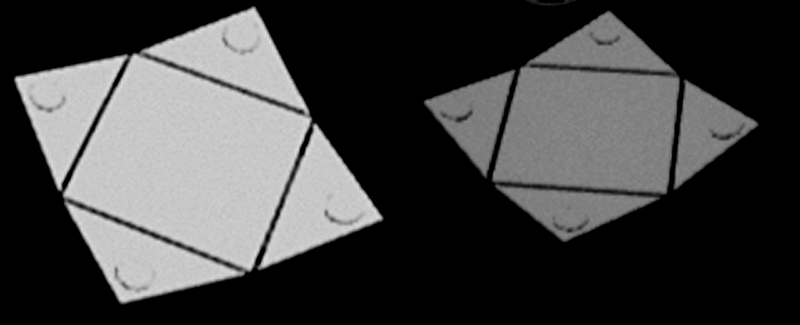

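The diamond's vertices, which lie in the flat plane, show in scene crop at (133,54), (311,118), (253,271) and (62,195). In the side crop they are at (119,66), (281,76), (269,192) and (91,182). The pads are visible in both views.

```bash
cat > h.py <<'E'
from bench import manip, effector, viewer
import numpy as np
from scipy.spatial.transform import Rotation as R
def ray(n,px):
    c=viewer.get_calibration(n); f=210/np.tan(np.radians(c["vfov"]/2)); px=np.array(px,float)
    d=np.c_[(px[:,0]-c["cx"])/f,(px[:,1]-c["cy"])/f,np.ones(len(px))]
    return c["eye"],R.from_quat(c["attitude"]).apply(d)
def cast(n,px,z):
    e,d=ray(n,px); return e+d*((z-e[2])/d[:,2])[:,None]
def tri(p,q):
    a,d=ray("scene",[p]);b,e=ray("side",[q]); d=d[0]/np.linalg.norm(d[0]);e=e[0]/np.linalg.norm(e[0])
    s=np.linalg.lstsq(np.c_[d,-e],b-a,rcond=None)[0]; A=a+s[0]*d;B=b+s[1]*e
    return (A+B)/2,np.linalg.norm(A-B)
E
python3 - <<'E'
from h import *
np.set_printoptions(precision=4,suppress=True)
S=lambda L:[(x/2.5+300-.3,y/2.5+155-.3) for x,y in L]
D=lambda L:[(x/2.5+190-.3,y/2.5+95-.3) for x,y in L]
vs=S([(133,54),(311,118),(253,271),(62,195)]);vd=D([(119,66),(281,76),(269,192),(91,182)])
for n,v in(("scene",vs),("side",vd)):
    P=cast(n,v,.105); c=P.mean(0); print(n,c,np.linalg.norm(P-c,axis=1)); 
    print(np.degrees(np.arctan2(*(P-c)[:,[1,0]].T)))
    print(P)
ps=S([(241,38),(345,208),(135,273),(48,93)]);pd=D([(205,32),(328,128),(171,219),(58,108)])
# order side pads by nearest to scene pads
A=cast("scene",ps,.113);B=cast("side",pd,.113)
for i in range(4):
    j=np.argmin(np.linalg.norm(B-A[i],axis=1)); print(i,j,A[i],B[j],*tri(ps[i],pd[j]))
E
```

```text
scene [0.5704 0.1261 0.105 ] [0.089  0.089  0.0899 0.0893]
[-155.0816  114.6691   25.0506  -65.8961]
[[0.4897 0.0885 0.105 ]
 [0.5333 0.207  0.105 ]
 [0.6519 0.1641 0.105 ]
 [0.6069 0.0446 0.105 ]]
side [0.5712 0.1271 0.105 ] [0.0903 0.0894 0.089  0.0899]
[ 115.1574   24.1526  -64.5052 -155.0122]
[[0.5328 0.2088 0.105 ]
 [0.6527 0.1637 0.105 ]
 [0.6095 0.0467 0.105 ]
 [0.4897 0.0891 0.105 ]]
0 3 [0.4759 0.1613 0.113 ] [0.4784 0.1637 0.113 ] [0.4782 0.1607 0.1158] 0.0002546045246283356
1 0 [0.6066 0.2219 0.113 ] [0.6062 0.2221 0.113 ] [0.6063 0.2221 0.1129] 0.00031907842395808916
2 1 [0.6637 0.0908 0.113 ] [0.6666 0.0901 0.113 ] [0.6655 0.0899 0.1145] 0.0023404521970282434
3 2 [0.5333 0.0318 0.113 ] [0.536  0.0326 0.113 ] [0.5353 0.0314 0.1151] 0.001220911012573048
```

The two views agree: centre (0.571, 0.127), yaw about 24.8°. The pads check out by triangulation too. Next I'll check IK and press the first corner.

```bash
cat >> h.py <<'E'
np.set_printoptions(precision=4,suppress=True)
C=np.array([.5708,.1266]);Y=np.radians(24.8)
PADS=[C+np.array([[np.cos(Y),-np.sin(Y)],[np.sin(Y),np.cos(Y)]])@np.array(s)*.072 for s in((-1,-1),(1,-1),(1,1),(-1,1))]
def quat(yaw): return (R.from_euler("z",yaw)*R.from_euler("x",np.pi)).as_quat()
def press(p,q):
    "Step down over pad p until firmly stopped, then lift"
    manip.servo_line([*p,.121],vel=.08)
    z=.121
    while z>.100:
        z-=.0015
        manip.servo_line([*p,z],vel=.05)
        f=manip.current_force(); t=manip.current_tool_pos()
        print(f"z {z:.4f} tcp {t} F {f} t {manip.current_clock():.2f}")
        if abs(f[2])>22: break
    manip.servo_line([*p,.14],vel=.15)
E
python3 - <<'E'
from h import *
for p in PADS:
    print(p)
    for y in (-20.2,69.8,-110.2,159.8,24.8,-65.2):
        print("  ",y,manip.solve_ik([*p,.15],quat(np.radians(y))))
E
```

```text
[0.5356 0.031 ]
   -20.2 [ 0.8124  0.6603 -1.2569  1.8638  0.6938  1.149  -1.0492]
   69.8 [ 0.8558  0.7579 -1.3722  1.8629  0.7985  1.225   0.4387]
   -110.2 [ 0.6998  0.527  -1.0452  1.8664  0.5238  1.055  -2.4808]
   159.8 [ 0.8297  0.6932 -1.2983  1.8634  0.7305  1.1739  2.063 ]
   24.8 [ 0.7845  0.6172 -1.1972  1.8644  0.6428  1.1172 -0.2226]
   -65.2 [ 0.8244  0.6825 -1.2851  1.8635  0.7188  1.1657 -1.8546]
[0.6664 0.0914]
   -20.2 [ 0.4754  0.7906 -1.0475  1.5155  0.7061  1.2495 -1.0241]
   69.8 [ 0.3026  0.654  -0.7192  1.5216  0.457   1.1394  0.7107]
   -110.2 [ 0.4091  0.7249 -0.91    1.5178  0.5976  1.1954 -2.5254]
   159.8 [ 0.568   0.9518 -1.3057  1.5126  0.9256  1.3906  1.9901]
   24.8 [ 0.3588  0.6874 -0.8167  1.5196  0.5274  1.1655 -0.1226]
   -65.2 [ 0.5076  0.8331 -1.124   1.5145  0.7691  1.2855 -1.848 ]
[0.606  0.2222]
   -20.2 [ 0.3906  0.9078 -1.3047  1.5879  0.8933  1.3513 -1.3802]
   69.8 [ 0.3906  0.9078 -1.3047  1.5879  0.8933  1.3513  0.1906]
   -110.2 [-0.4037  0.4996  0.0146  1.6165 -0.0082  1.0255 -2.31  ]
   159.8 [ 0.3906  0.9078 -1.3047  1.5879  0.8933  1.3513  1.7614]
   24.8 [ 0.3906  0.9078 -1.3047  1.5879  0.8933  1.3513 -0.5948]
   -65.2 [ 0.251   0.7016 -0.9667  1.5921  0.6126  1.178  -1.9858]
[0.4752 0.1618]
   -20.2 [ 0.6063  0.6072 -1.2948  1.9439  0.6595  1.1106 -1.3165]
   69.8 [ 0.6063  0.6072 -1.2948  1.9439  0.6595  1.1106  0.2543]
   -110.2 [-0.3942  0.2592  0.0146  1.9728 -0.0047  0.9097 -2.3005]
   159.8 [ 0.6063  0.6072 -1.2948  1.9439  0.6595  1.1106  1.825 ]
   24.8 [ 0.6063  0.6072 -1.2948  1.9439  0.6595  1.1106 -0.5311]
   -65.2 [ 0.1668  0.3223 -0.6462  1.9547  0.2384  0.9401 -1.7345]
```

Run:
```python
from h import *
effector.close()
q=quat(np.radians(69.8))
manip.move_pose([.3,-.45,.26],q)
manip.move_pose([*PADS[0],.16],q)
print(manip.current_clock(),manip.current_tool_pos(),manip.current_force(),manip.current_finger_gap())
press(PADS[0],q)
print(manip.current_clock())
```

```text
5.2917 [0.5359 0.0296 0.16  ] [-1.168   0.3062 -0.3318] 0.0005209093234726103
z 0.1195 tcp [0.5359 0.0311 0.1198] F [-0.1492 -0.2398  0.2498] t 6.17
z 0.1180 tcp [0.5356 0.0309 0.118 ] F [0.3041 0.2462 0.2539] t 6.42
z 0.1165 tcp [0.5356 0.031  0.1164] F [0.6343 0.8551 0.3665] t 6.67
z 0.1150 tcp [0.5355 0.031  0.1149] F [-0.529  -0.267   0.4926] t 6.92
z 0.1135 tcp [0.5355 0.031  0.1134] F [0.6314 0.5406 0.1872] t 7.17
z 0.1120 tcp [0.5356 0.031  0.1119] F [ 0.4005 -0.3954 -0.4369] t 7.42
z 0.1105 tcp [0.5356 0.031  0.1104] F [ 0.2558 -0.9693 -0.4214] t 7.67
z 0.1090 tcp [0.5356 0.031  0.1089] F [-0.4431 -0.2363 -0.2128] t 7.92
z 0.1075 tcp [0.5356 0.031  0.1074] F [ 0.2782  0.3137 -0.5706] t 8.18
z 0.1060 tcp [0.5355 0.031  0.1059] F [-0.0701  0.6573 -0.3292] t 8.43
z 0.1045 tcp [0.5355 0.031  0.1044] F [-0.2036  0.6115  0.0881] t 8.68
z 0.1030 tcp [0.5356 0.031  0.1029] F [-0.2294 -0.1725  0.593 ] t 8.93
z 0.1015 tcp [0.5355 0.031  0.1014] F [-0.0782 -0.0092  0.4032] t 9.18
z 0.1000 tcp [0.5355 0.031  0.0999] F [ 0.0278 -0.2782 -0.2626] t 9.43
9.8417
```

No contact even at 0.100 m, so I need to look.

Run:
```python
from h import *
import cv2
a=viewer.get_image("scene")[100:300,240:500,::-1];b=viewer.get_image("side")[50:250,140:400,::-1]
cv2.imwrite("pics/look2.png",cv2.resize(np.hstack([a,b]),(800,308),interpolation=cv2.INTER_CUBIC))
```

```text
(no output)
```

View pics/look2.png

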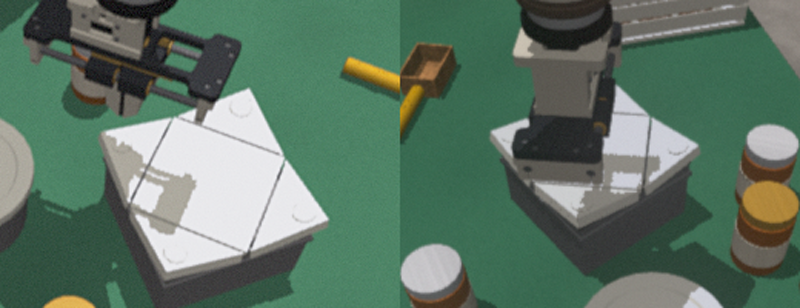

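Run:
```python
from h import *
import cv2
t=manip.current_tool_pos();print(t,manip.current_tcp_rot(),manip.current_finger_gap())
k=260/800
for n,o in(("scene",(240,100)),("side",(140,50))):
    c=viewer.get_calibration(n);f=210/np.tan(np.radians(c["vfov"]/2))
    for w in (t,[*PADS[0],.111],[*C,.105],[0,0,0]):
        v=R.from_quat(c["attitude"]).inv().apply(np.array(w)-c["eye"]);u=np.array([f*v[0]/v[2]+c["cx"],f*v[1]/v[2]+c["cy"]])
        print(n,w,u,(u-o)/k)
w=viewer.get_calibration("wrist");print(w)
cv2.imwrite("pics/wrist1.png",viewer.get_image("wrist")[:,:,::-1])
```

```text
[0.5351 0.0306 0.1392] [ 0.8202  0.572  -0.0005 -0.0001] 0.00015822593876748786
scene [0.5351 0.0306 0.1392] [319.0014 183.2836] [243.0813 256.2571]
scene [np.float64(0.5356405714817553), np.float64(0.03103947160950582), 0.111] [318.3047 193.7344] [240.9377 288.4136]
scene [np.float64(0.5708), np.float64(0.1266), 0.105] [375.7783 217.4078] [417.7794 361.2548]
scene [0, 0, 0] [313.2726  37.8391] [ 225.4542 -191.2643]
side [0.5351 0.0306 0.1392] [256.9957 172.6006] [359.9866 377.2326]
side [np.float64(0.5356405714817553), np.float64(0.03103947160950582), 0.111] [258.1665 183.7743] [363.5892 411.6133]
side [np.float64(0.5708), np.float64(0.1266), 0.105] [265.5571 145.3153] [386.3294 293.2777]
side [0, 0, 0] [-45.0728 302.7456] [-569.4548  777.6787]
{'vfov': 65.70646984690485, 'cx': 282.12228088721685, 'cy': 206.10050275056184, 'eye': array([0.4559, 0.0609, 0.3303]), 'attitude': array([0.8102, 0.5651, 0.0886, 0.128 ])}
```

View pics/wrist1.png

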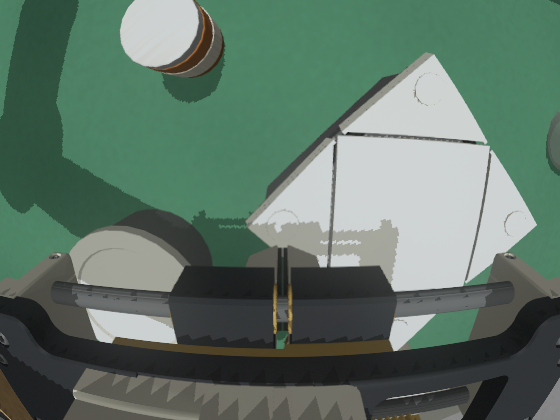

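The wrist view shows the shut fingertips around (282,250), with the nn pad at (283,218). The scene view also puts the fingertips too far towards the robot. I'll project the reported TCP and compare.

Run:
```python
from h import *
import cv2
t=manip.current_tool_pos();c=viewer.get_calibration("wrist");f=210/np.tan(np.radians(c["vfov"]/2))
rc=R.from_quat(c["attitude"]);rt=R.from_quat(manip.current_tcp_rot())
print("cam in tool",rt.inv().apply(c["eye"]-t),rt.as_matrix()[:,0])
def pj(w):
    v=rc.inv().apply(np.array(w)-c["eye"]);th=np.arctan2(np.hypot(v[0],v[1]),v[2]);u=v[:2]/np.hypot(*v[:2])*th*f
    return u+[c["cx"],c["cy"]]
print("tcp",pj(t),"grasp",pj(t-rt.apply([0,0,.019])),"pads",[pj([*p,.114]) for p in PADS],"C",pj([*C,.105]))
for g in (0,.01,.02,.03,.04,.06):print(g,pj(t-rt.apply([0,0,g])))
print(manip.current_q())
a=viewer.get_image("scene")[100:220,230:390,::-1];b=viewer.get_image("side")[90:210,170:330,::-1];w=viewer.get_image("wrist")[200:350,180:380,::-1]
cv2.imwrite("pics/look3.png",np.vstack([cv2.resize(np.hstack([a,b]),(800,300),interpolation=cv2.INTER_CUBIC),np.pad(cv2.resize(w,(400,300),interpolation=cv2.INTER_CUBIC),((0,0),(0,400),(0,0)))]))
```

```text
cam in tool [ 0.0009 -0.0849 -0.191 ] [ 0.3454  0.9384 -0.0008]
tcp [280.8189 240.2159] grasp [280.6869 253.3023] pads [array([281.8048, 226.6925]), array([396.1523, 331.3789]), array([516.2337, 223.0779]), array([428.1137,  87.9998])] C [412.0806 221.4046]
0 [280.8189 240.2159]
0.01 [280.7522 246.8227]
0.02 [280.6793 254.0562]
0.03 [280.5997 262.0015]
0.04 [280.5124 270.7581]
0.06 [280.3105 291.1888]
[ 0.7129  0.5599 -1.0708  1.8758  0.5665  1.0516  0.6264]
```

View pics/look3.png

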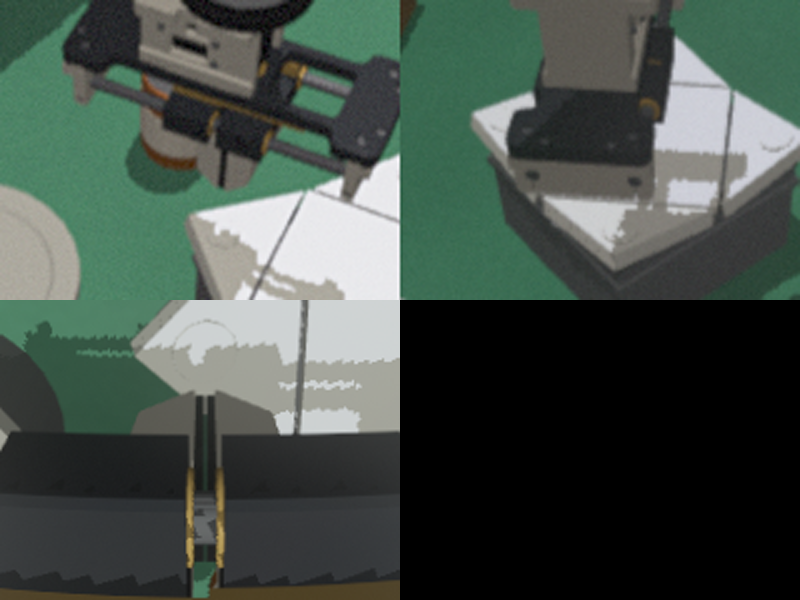

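The wrist and scene views agree that the real fingertips end about 25 mm above the reported TCP. The gripper body is where it should be. I'll keep descending under force guard until contact.

```bash
cat >> h.py <<'E'
def press(p,z0,zmin,up=.05):
    manip.servo_line([*p,z0],vel=.08); z=z0
    while z>zmin:
        z-=.0015
        manip.servo_line([*p,z],vel=.05)
        f=manip.current_force(); t=manip.current_tool_pos()
        print(f"z {z:.4f} tcp {t} F {f} t {manip.current_clock():.2f}")
        if abs(f[2])>25: break
    manip.servo_line([*p,z+up],vel=.15)
E
python3 - <<'E'
from h import *
print(manip.grip_depth)
press(PADS[0],.099,.074)
print(manip.current_clock())
E
```

```text
0.0188
z 0.0975 tcp [0.5359 0.031  0.0978] F [0.478  0.5803 0.3663] t 11.05
z 0.0960 tcp [0.5356 0.0309 0.096 ] F [-0.669  -0.2448 -0.3007] t 11.30
z 0.0945 tcp [0.5355 0.031  0.0944] F [-0.8539  0.198   0.4674] t 11.55
z 0.0930 tcp [0.5356 0.031  0.0929] F [-0.1177  0.5704 -0.641 ] t 11.80
z 0.0915 tcp [0.5356 0.0311 0.0914] F [ 0.439   0.3594 -0.2225] t 12.05
z 0.0900 tcp [0.5356 0.031  0.0899] F [ 0.2293 -1.0803 -0.0607] t 12.30
z 0.0885 tcp [0.5356 0.031  0.0884] F [-0.2632  0.5402  0.5725] t 12.55
z 0.0870 tcp [0.5356 0.031  0.0869] F [ 0.0031  0.5554 -0.2373] t 12.80
z 0.0855 tcp [0.5356 0.031  0.0854] F [-0.0801  0.5353 -0.0402] t 13.05
z 0.0840 tcp [0.5355 0.031  0.0839] F [-0.397 -0.028  0.494] t 13.30
z 0.0825 tcp [0.5358 0.031  0.0827] F [-0.343  -1.5555  1.3794] t 13.55
z 0.0810 tcp [0.5357 0.0307 0.0812] F [-1.7987 -1.4111  4.4618] t 13.80
z 0.0795 tcp [0.5357 0.0305 0.0796] F [-1.4926 -1.2717  3.5062] t 14.05
z 0.0780 tcp [0.5357 0.0304 0.078 ] F [-1.2703 -2.5149  4.7206] t 14.30
z 0.0765 tcp [0.5357 0.0305 0.0765] F [-0.0553 -1.8444  2.8903] t 14.55
z 0.0750 tcp [0.5358 0.0308 0.0749] F [-0.2135 -1.6348  2.5723] t 14.80
z 0.0735 tcp [0.5359 0.0308 0.0743] F [-3.2621 -4.4785 11.9283] t 15.05
15.5333
```

Contact began at 0.083 and it went firm at about 0.0745, a 9 mm stroke, so the tips sit about 32 mm above the nominal TCP. Now I'll press this corner harder, then the other three.

```bash
cat >> h.py <<'E'
def press2(p):
    manip.servo_line([*p,.105],vel=.25); z=.0745
    manip.servo_line([*p,z],vel=.05)
    while True:
        f=manip.current_force(); t=manip.current_tool_pos()
        print(f"z {z:.4f} tcp {t} F {f} t {manip.current_clock():.2f}")
        if abs(f[2])>22 or z<.0715: break
        z-=.001; manip.servo_line([*p,z],vel=.04)
    manip.servo_line([*p,.105],vel=.15)
E
python3 - <<'E'
from h import *
import cv2
for p in PADS: press2(p)
manip.servo_line([*PADS[3],.2],vel=.25)
print(manip.current_clock())
a=viewer.get_image("scene")[145:305,290:490,::-1];b=viewer.get_image("side")[85:245,170:370,::-1]
cv2.imwrite("pics/look4.png",cv2.resize(np.hstack([a,b]),(800,320),interpolation=cv2.INTER_CUBIC))
E
```

```text
z 0.0745 tcp [0.5351 0.0308 0.0745] F [-2.6125 -1.0053  7.3851] t 16.54
z 0.0735 tcp [0.5351 0.0307 0.0743] F [-4.9405 -1.4861 12.8277] t 16.79
z 0.0725 tcp [0.5352 0.0307 0.074 ] F [-7.3971 -2.7517 20.7394] t 17.04
z 0.0715 tcp [0.5353 0.0306 0.0738] F [-10.3782  -3.5461  28.5524] t 17.29
z 0.0745 tcp [0.667  0.0908 0.0747] F [ 1.3255 -1.0103  3.6915] t 19.15
z 0.0735 tcp [0.667  0.0909 0.0745] F [ 0.4132 -3.4259  8.7357] t 19.40
z 0.0725 tcp [0.667  0.0909 0.0744] F [-1.3383 -4.2896 13.2624] t 19.65
z 0.0715 tcp [0.6671 0.0909 0.0742] F [-3.5395 -4.3815 18.4574] t 19.90
z 0.0705 tcp [0.6671 0.0909 0.0741] F [-5.5635 -5.6441 23.9058] t 20.15
z 0.0745 tcp [0.6068 0.222  0.0746] F [1.7093 0.7526 3.9906] t 22.02
z 0.0735 tcp [0.6069 0.222  0.0745] F [ 0.7756 -1.0936  9.898 ] t 22.27
z 0.0725 tcp [0.607  0.222  0.0743] F [-1.8031 -2.5883 13.9244] t 22.52
z 0.0715 tcp [0.607  0.222  0.0741] F [-1.4013 -4.1113 18.9217] t 22.77
z 0.0705 tcp [0.6071 0.222  0.0739] F [-5.3691 -5.8717 23.5993] t 23.02
z 0.0745 tcp [0.4743 0.163  0.0744] F [-3.4809  1.7484  8.2197] t 24.88
z 0.0735 tcp [0.4744 0.1629 0.0741] F [-5.9783  0.1835 16.0047] t 25.13
z 0.0725 tcp [0.4744 0.163  0.0739] F [-9.3375 -1.3399 23.2862] t 25.38
26.2833
```

View pics/look4.png

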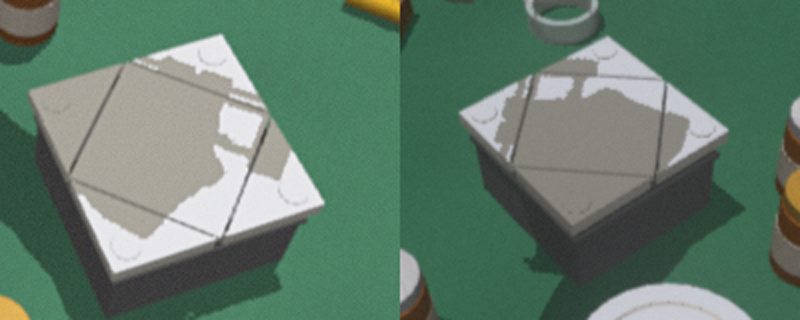

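The creases and outer edges now look straight, and all four stops were at the same height (about 0.074). I'll do a numeric check of the corner tips and the tub's position, then hand in.

Run:
```python
from h import *
S=lambda L:[(x/4+o[0]*2/2,y/4+o[1]) for x,y in L]
k=.5
S=lambda L,o:[(x*k+o[0],y*k+o[1]) for x,y in L]
v=S([(127,63),(268,114),(219,243),(72,175)],(290,145)); t=S([(222,36),(322,204),(114,274),(34,93)],(290,145))
P=cast("scene",v,.105); T=cast("scene",t,.105); print(P.mean(0),np.linalg.norm(T-T.mean(0),axis=1),T.mean(0))
t2=S([(206,38),(328,130),(174,235),(60,114)],(170,85)); m=cast("side",t2,.105); print("side",m.mean(0),np.linalg.norm(m-m.mean(0),axis=1))
for i in range(4):
    j=np.argmin(np.linalg.norm(m-T[i],axis=1)); print(*tri(t[i],t2[j]))
print(manip.current_force(),manip.current_tool_pos(),manip.current_clock())
```

```text
[0.572  0.1263 0.105 ] [0.127  0.1245 0.1271 0.1235] [0.5723 0.1274 0.105 ]
side [0.5706 0.122  0.105 ] [0.128  0.1258 0.1336 0.1259]
[0.4527 0.1717 0.1027] 0.0021218630654683992
[0.6147 0.2449 0.1026] 0.0010616705568219106
[0.6902 0.0822 0.1039] 0.0005054731049816595
[0.5245 0.0092 0.0942] 0.008473071996582753
[0.6478 0.0751 0.4924] [0.4743 0.1609 0.1986] 26.3833
```

Run:
```python
from h import *
manip.hand_in(); print(manip.current_clock())
```

```text
the job is handed in; nothing more can be done
the job is handed in; nothing more can be done
```

I pressed all four corners of the tub's lid down to a firm stop with the shut fingers, lifted clear and handed in at about 26.4 s. No verdict was reported.

- **Presses:** Each corner took 23–29 N. All four stopped at the same reported tool height, about 0.074 m.
- **Fingertip height:** My first descent, to a reported TCP height of 0.100 m, touched nothing. The pictures showed the fingertips above the reported TCP, about 32 mm judging by where the pads stopped. I then worked by measured force and went lower.
- **Final pictures:** The lid's edges are straight. Three corner tips triangulate to a height of 0.103–0.104 m, against 0.105 m nominal. The tub's centre is (0.572, 0.126), within about 1 mm of where it started.
- **Disagreeing check:** The fourth tip (-x -y) came out at 0.094 m with an 8 mm mismatch between the two views. I think I picked the lid rim's lower edge in the side picture and did not re-measure it. That corner stopped firmly at 28.6 N and its edges look straight in the scene view.
- **At hand-in:** The tool was at a reported height of 0.20 m above the lid, with a force reading under 1 N.

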